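Key up and tighten the toe bolt of a denture flask

TASK

The toe bolt of the brass denture flask - the single bolt, in the bored boss at the rounded end - is still slack. Take the T-key with the cross-shaped end out of its wooden block, lower it into that boss and turn it under light pressure until its end drops fully home in the bolt, then turn the bolt clockwise until it is tight and leave the key standing in it, let go, for the next tightening after the bench rest. Go gently, never leaning or twisting hard on the bolt, and leave the loose denture and the screwdriver where they lie.

Things in the scene. Friction and masses are not known exactly. Their poses are not given: they have to be found in the camera images.
- key_hub (a point): centre of the hub of the loose steel T-key (280 g), which starts loosely upright in its block, turned anyhow; z up along the key, x along its cross bar. The hub is a rounded block 32 mm along x, 16 mm along y (grasp across y), 26 mm high; the 9 mm bar through it is 100 mm long. Below the hub is a 13 mm round shank.
- key: the same T-key, origin at the centre of its foot, 100 mm below the hub's centre. From the foot up: a cross-shaped end, 19 mm across, 12 mm long, its four arms 6 mm thick and along the key's x and y, foot edges chamfered; then a round guide collar 22 mm wide and 28 mm long, lower edge chamfered. At the start the foot is 8 mm above the worktop.
- key_block: fixed light wooden block 78 x 60 x 50 mm that holds the key; origin at the centre of its underside; its one hole, 24 mm wide and 42 mm deep, is in the middle of its top.
- flask: brass denture flask, D-shaped, fixed on a grey base plate 144 x 148 mm; origin at the centre of the underside of the plate, z up; -x points to the toe (rounded end, one boss), +x to the heel (flat end, two bosses, whose bolts are tight already). Ribs on its lid stand 69 mm high.
- bolt_mouth (a point): centre of the mouth of the bore in the toe boss, on the bolt's vertical axis, 66 mm above the worktop (x = -58 mm in the flask's frame). Bore 24 mm wide, 20 mm deep, boss 36 mm wide. At the bottom of the bore is the flat top of the bolt's head, cut by a cross-shaped slot right across it, 7.4 mm wide and 14 mm deep.
- bolt_face (a point): centre of the top of the toe bolt's head, 46 mm above the worktop. How its cross slot is turned differs each time and no reading tells it (it repeats each quarter turn): feel for it. Until the crosses agree within about 4 degrees the foot rides at this height (just beside it a chamfer may catch and drag the bolt along: turn back); then the key drops 12 mm until its collar sits on the head, hub 134 mm above the worktop.
- toe_bolt (a joint): turn of the toe bolt, rad: 0 = tight, a stop; negative = slack (start -1.1 to -0.7, loosest -2.2); grows as it turns clockwise seen from above; says nothing of where its slot stands. It drags with about 0.12 N m; a lightly pressed key does not turn it. The key has 0.1 rad of play either way; the long bolt twists springily (1.5 N m per rad).
- denture: loose acrylic denture with teeth, 63 x 76 x 16 mm, lying between block and flask; origin at the centre of its underside.
- screwdriver: loose screwdriver with a blue handle, 141 mm long (along its y), 19 mm thick, lying at the left, towards the grinding machine; origin at its underside, near its middle.

How it is judged:
On the way:
1. the end of the key has dropped fully home in the toe bolt (z of key_hub in the frame of flask below 0.1375 m and horizontal distance between key_hub and bolt_mouth below 0.012 m and angle between key_hub's own z axis and vertical below 0.12 rad), for 0.1 s.
At the end, for the whole second after the job is handed in: The key stands in the toe bolt, let go and at rest, upright within 7 degrees, its collar on the bolt's head (hub within 3.5 mm of its lowest height, within 12 mm of the bolt's axis), and the bolt is tight (within 0.12 rad of its stop) (all of step 1 and value of joint toe_bolt above -0.12 rad and linear speed of key below 0.02 m/s); the robot touches nothing.
It fails at once if leaning too hard on the bolt before the key is home (over 45 N between key and flask) (contact force between key and flask above 45 N and z of key_hub in the frame of flask above 0.1375 m).
It fails at once if twisting too hard (over 150 N between key and flask) (contact force between key and flask above 150 N).
It fails at once if the denture is disturbed (moved over 20 mm) (distance of denture from where it was at the start of the episode above 0.02 m).
It fails at once if the screwdriver is disturbed (moved over 20 mm) (distance of screwdriver from where it was at the start of the episode above 0.02 m).
It also fails if it takes over 64 s, if anything falls off the work surface, if the arm or the gripper's body presses on something with over 40 N, if the wrist force passes 120 N, or if a joint passes its speed limit or range.

ROBOT

A 6-joint arm with a two-finger parallel gripper is mounted at the origin on a cart in front of the work surface, level with it; the furniture and walls round the work are solid. World frame = base frame: x ahead of the robot, y to its left, z up, the work surface at z = 0. Lengths are in m, angles in rad, forces in N, time in s.
With the tool pointing down it reaches from about 0.3 to 0.775 m from the base axis. Payload 14.6 kg.
Tool frame: the origin (TCP) lies at the very end of the fingers, on their centre line; the grasp point (between the pads) lies 19 mm behind it; z points along the fingers, y is the line along which they close (so a half turn about z gives the same grasp; the last joint's range is limited). The gripper opens to 94 mm and grips with 3 to 60 N. Pads are 16 mm wide; open, the fingers measure 119 mm over their backs; the gripper's body (75 mm by 177 mm) begins 78 mm behind the grasp point.
Start: joints at [1.13, 0.3, 1.521, -0, 1.321, -0.067], TCP at [0.201, 0.512, 0.168] pointing down, gripper open.
Joint ranges: [-3.03, 3.03], [-0.79, 2.21], [0.23, 2.52], [-1.04, 4.18], [0, 3.07], [-2.55, 2.55]. Speed limits (rad/s): [2.22, 2.22, 2.57, 3.14, 3.14, 3.14].

INTERFACE

Orientations are given as [roll, pitch, yaw] about the fixed x, y, z axes, in that order (R = Rz(yaw) Ry(pitch) Rx(roll)).
In Python, from station import ctrl gives the robot as it stands.
- The arm moves only by the shell command python3 -m pendant 'ROWS' [OPENING] [FORCE]. ROWS is JSON, a list of rows, each a list of 2 entries, a list of its own where there are three numbers: the shift along the world's x, y, z in cm, then the turn about the world's z in rad. A call has 1 to 20 rows; each row shifts and turns the commanded pose from where the row before left it; what a row does not reach is not made up. A row lasts 1/12 s, in which the tool goes at most 41.7 mm and 7.16 degrees, less where a joint would pass 70% of its speed; a pose out of reach is approached as far as the arm can. A call is refused whole if a number of a shift passes 4.17 or a number of a turn 0.125, either way. A call with a gripper value outside its range is refused whole. OPENING is the opening, from 0 (shut) to 1 (fully open), set as the call begins (- or left out, the last holds). The fingers move at their own pace and stop on an object; FORCE is the grip in N (left out, the last holds). Time passes only in rows, so rows that do not move let the fingers close. It gives the time, the measured TCP pose, the force, the opening and the grip force at its end, in the units of the state.
- ctrl.get_obs(): the state, without advancing time (a new reading comes with each control period).
- ctrl.camera(name): name is "scene" or "top" or "wrist"; returns a dict with "color" (480x640x3 uint8, red, green, blue), "intrinsics" (3x3 intrinsics, pixels), "camera_from_world" (4x4, takes a point from world to camera coordinates). Camera axes: x right, y down, z forward; pixel columns grow to the right and rows downward; lengths in m; the calibration is good to about 2 mm. A picture is of the moment at which its call begins. There is no depth.
- ctrl.hand_in(): hands the job in; it is judged then, once.
The state is a dict: "time_s": time; "qpos": joint angles; "joint_vel": joint speeds; "tau": joint torques, N m; "ee_pos": TCP position; "eef_rot": TCP orientation; "force": force on the tool from outside, world axes, zero at the start; "moment": the same for the moment, N m; "grip_width": finger opening in m; "grip_force": force on a finger pad.
Only numpy, scipy, OpenCV 4.12 (cv2) and the standard library are available. Lean on these libraries where they do the work, as an engineer would, in place of code of your own. Each camera call takes 0.05 s, during which the arm holds its last target. There are 200 camera calls.

## Working session

There is one attempt and no reset: what is moved stays moved. The work goes in short steps, Python scripts to look and compute and a shell command to move; the robot and the scene stay as the last step left them, time stands still between calls to the robot, and variables do not carry over. Pictures are saved under pics/ and viewed, at most 13 in all, crops included, and the job is handed in when it is done.

```bash
mkdir -p pics; cat > h.py <<'E'
import numpy as np, cv2
from station import ctrl
def snap(n,f):
    c=ctrl.camera(n); cv2.imwrite('pics/'+f,c['color'][:,:,::-1]); np.savez('pics/'+f[:-4],K=c['intrinsics'],T=c['camera_from_world']); return c
def back(f,u,v,z):
    d=np.load('pics/'+f+'.npz'); K,T=d['K'],d['T']
    r=T[:3,:3].T@np.linalg.solve(K,[u,v,1]); o=-T[:3,:3].T@T[:3,3]
    return (o+r*(z-o[2])/r[2]).round(4)
def proj(f,p):
    d=np.load('pics/'+f+'.npz'); q=d['T'][:3,:3]@np.array(p)+d['T'][:3,3]; q=d['K']@q; return (q[:2]/q[2]).round(1)
E
python3 - <<'E'
from h import *
snap('top','top.png'); snap('scene','scene.png')
o=ctrl.get_obs(); print(o['time_s'],o['ee_pos'],o['eef_rot'],o['force'],o['grip_width'])
E
```

```text
0.1 [0.20073446 0.51176988 0.16764963] [-3.14055697e+00 -6.32265793e-05  2.76776181e+00] [ 0.03319222 -0.17246162 -0.00961992] 0.09412417061923839
```

View pics/top.png

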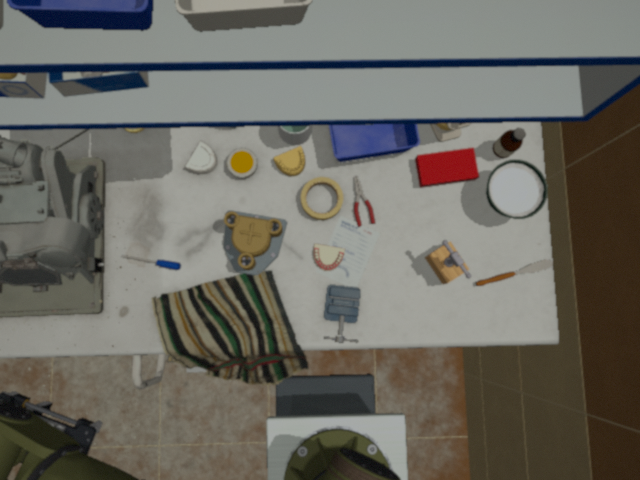

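View pics/scene.png

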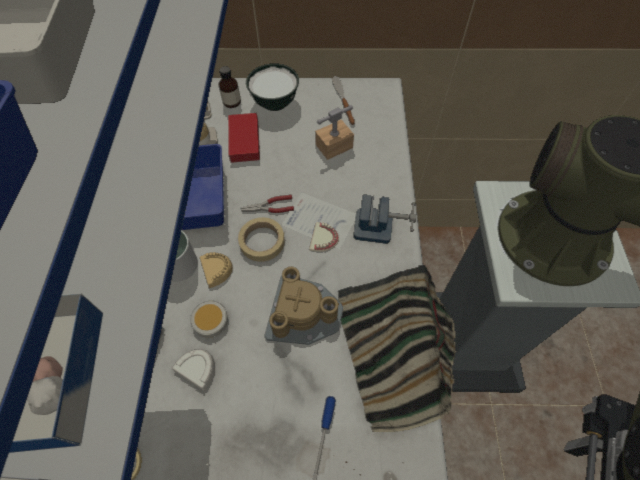

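```bash
python3 - <<'E'
from h import *
a=cv2.imread('pics/top.png'); b=cv2.imread('pics/scene.png')
f=lambda im,x,y,w,h:cv2.resize(im[y:y+h,x:x+w],(400,300),interpolation=cv2.INTER_CUBIC)
o=np.vstack([np.hstack([f(a,205,195,100,75+10),f(a,405,220,80,60)+0]),np.hstack([f(b,250,255,100,75+15),f(b,305,95,80,60)])])
cv2.imwrite('pics/z1.png',o)
for p in [(232,217),(277,224),(246,262)]: print(back('top',*p,.066))
for p in [(291,273),(330,305),(279,323)]: print(back('scene',*p,.066))
E
```

```text
[0.6079 0.2267 0.066 ]
[0.5895 0.1244 0.066 ]
[0.5039 0.1955 0.066 ]
[0.584  0.1319 0.066 ]
[0.5055 0.1997 0.066 ]
[0.6016 0.2373 0.066 ]
```

View pics/z1.png

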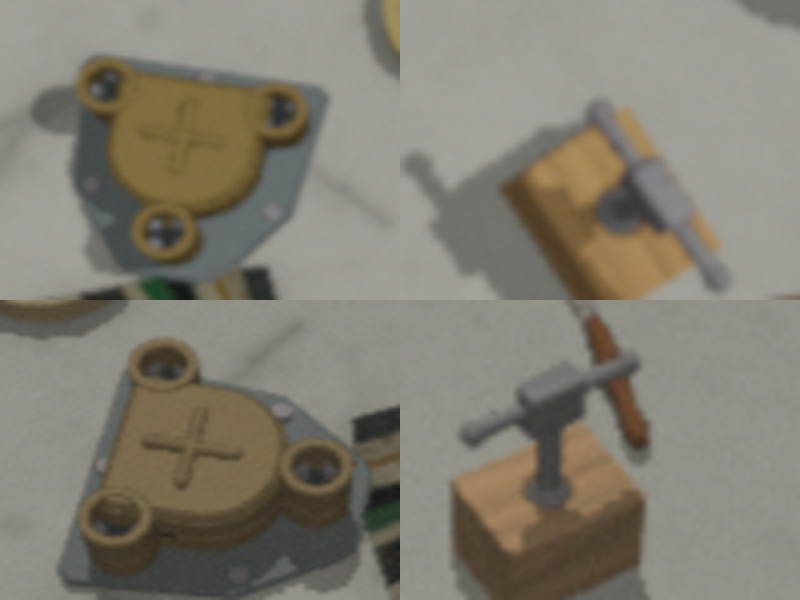

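```bash
python3 - <<'E'
from h import *
for z,p in [(.108,(445,242)),(.108,(468.6,275)),(.121,(457,259))]: print(back('top',*p,z))
for z,p in [(.108,(319,121.6)),(.108,(351,107)),(.108,(335.4,114.4)),(.05,(334,133.4))]: print(back('scene',*p,z))
print(back('top',246.5,260.4,.066),back('scene',329,305,.066))
E
```

```text
[ 0.5339 -0.2473  0.108 ]
[ 0.4598 -0.2951  0.108 ]
[ 0.4942 -0.2679  0.121 ]
[ 0.5335 -0.2454  0.108 ]
[ 0.4571 -0.2945  0.108 ]
[ 0.4948 -0.2694  0.108 ]
[ 0.497  -0.2638  0.05  ]
[0.5075 0.1944 0.066 ] [0.5074 0.1997 0.066 ]
```

```bash
python3 -m pendant '[[[1.2,-3.2,0.2],-0.09],[[1.2,-3.2,0.2],-0.09],[[1.2,-3.2,0.2],-0.09],[[1.2,-3.2,0.2],-0.09],[[1.2,-3.2,0.2],-0.09],[[1.2,-3.2,0.2],-0.09],[[1.2,-3.2,0.2],-0.09],[[1.2,-3.2,0.2],-0.09],[[1.2,-3.2,0.2],-0.09],[[1.2,-3.2,0.2],-0.09],[[1.2,-3.2,0.2],-0.09],[[1.2,-3.2,0.2],-0.09],[[1.2,-3.2,0.2],-0.09],[[1.2,-3.2,0.2],-0.09],[[1.2,-3.2,0.2],-0.09],[[1.2,-3.2,0.2],-0.09],[[1.2,-3.2,0.2],-0.09],[[1.2,-3.2,0.2],-0.09],[[1.2,-3.2,0.2],-0.09],[[1.2,-3.2,0.2],-0.09]]' 1 20
python3 -m pendant '[[[1.2,-3.2,0],-0.1],[[1.2,-3.2,0],-0.1],[[1.0,-3.0,0],-0.1],[[1.0,-3.0,0],-0.1],[[0,0,0],0],[[0,0,0],0]]'
```

```text
time_s: 1.77
ee_pos: [0.4409, -0.1298, 0.2081]
eef_rot: [-3.141, 0.0, 0.963]
force: [0.3, -0.1, 0.3]
grip_width: 0.0939
grip_force: 0.0
time_s: 2.27
ee_pos: [0.4846, -0.2528, 0.2071]
eef_rot: [-3.14, 0.001, 0.567]
force: [0.2, 0.1, 0.2]
grip_width: 0.0942
grip_force: 0.0
```

```bash
python3 - <<'E'
from h import *
snap('wrist','w1.png'); print(proj('w1',(.496,-.269,.121)))
E
```

```text
[342.7 227.9]
```

View pics/w1.png

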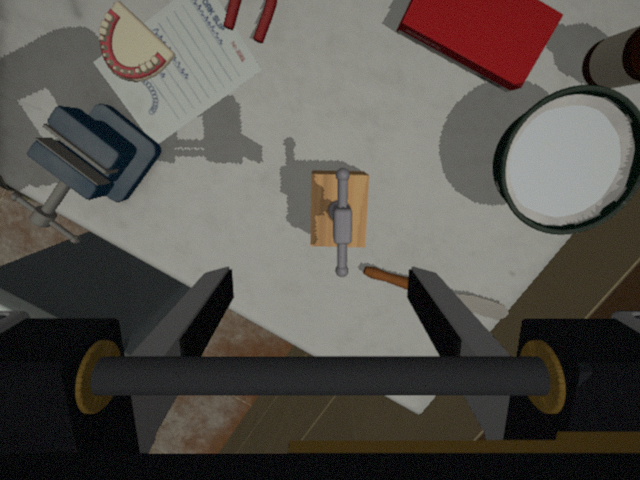

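The hub's top is at (343,224), with the bar ends at (343,174) and (341.5,271); this matches the projected estimate (343,228), and the bar is aligned with the gripper.

```bash
python3 - <<'E'
from h import *
a,b=back('w1',343,174,.11),back('w1',341.5,271,.11)
print(a,b,(a+b)/2,back('w1',343,224,.121),np.arctan2(*(a-b)[1::-1]), np.linalg.norm(a-b))
print(ctrl.get_obs()['ee_pos'],ctrl.get_obs()['eef_rot'],proj('w1',(.508,.197,.066)))
E
```

```text
[ 0.5345 -0.2447  0.11  ] [ 0.459  -0.2928  0.11  ] [ 0.49675 -0.26875  0.11   ] [ 0.4991 -0.2673  0.121 ] 0.5672432681978987 0.0895201653260314
[ 0.48453935 -0.25188203  0.20754148] [-3.14042408e+00  4.36895975e-04  5.68340119e-01] [-119.2  -90.4]
```

```bash
python3 -m pendant '[[[0.6,-0.8,-1],0],[[0.65,-0.85,-1],0],[[0,0,-2],0],[[0,0,-2],0],[[0,0,-2],0],[[0,0,-1.5],0],[[0,0,-1.2],0],[[0,0,-1.1],0],[[0,0,0],0],[[0,0,0],0]]' 
python3 -m pendant '[[[0,0,0],0],[[0,0,0],0],[[0,0,0],0],[[0,0,0],0],[[0,0,0],0],[[0,0,0],0],[[0,0,0],0],[[0,0,0],0]]' 0 25
```

```text
time_s: 3.15
ee_pos: [0.4974, -0.2682, 0.0904]
eef_rot: [-3.142, -0.0, 0.569]
force: [-0.1, -0.2, 0.6]
grip_width: 0.0937
grip_force: 0.0
time_s: 3.82
ee_pos: [0.4973, -0.2685, 0.0901]
eef_rot: [-3.142, -0.0, 0.568]
force: [1.0, 0.6, -0.9]
grip_width: 0.044
grip_force: 0.0
```

```bash
python3 -m pendant '[[[0,0,0],0],[[0,0,0],0],[[0,0,0],0],[[0,0,0],0],[[0,0,0],0],[[0,0,0],0],[[0,0,0],0],[[0,0,0],0]]' 0 25
```

```text
time_s: 4.48
ee_pos: [0.4973, -0.2685, 0.0901]
eef_rot: [-3.142, -0.0, 0.568]
force: [-0.5, -0.5, -0.6]
grip_width: 0.0007
grip_force: 0.0
```

```bash
python3 - <<'E'
from h import *
snap('wrist','w2.png');c=snap('scene','s2.png')
a=cv2.imread('pics/w2.png'); b=cv2.imread('pics/s2.png')
o=np.hstack([cv2.resize(a,(400,300)),cv2.resize(b[50:185,250:430],(400,300),interpolation=cv2.INTER_CUBIC)])
cv2.imwrite('pics/z2.png',o)
E
```

```text
(no output)
```

View pics/z2.png

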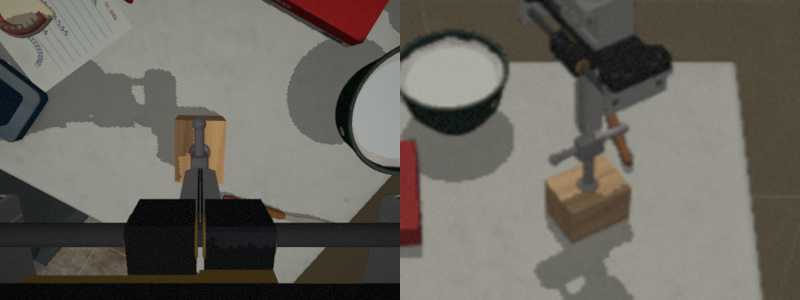

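```bash
python3 - <<'E'
from h import *
for z in (.09,.108,.121): print(z,proj('s2',(.4973,-.2685,z)),proj('w2',(.4973,-.2685,z)))
d=np.load('pics/w2.npz'); T=d['T']; print(-T[:3,:3].T@T[:3,3],T[2,:3])
o=ctrl.get_obs(); print(o['ee_pos'],o['qpos'])
a=cv2.imread('pics/w2.png'); b=cv2.imread('pics/s2.png')
cv2.imwrite('pics/z3.png',np.hstack([cv2.resize(a[150:350,220:420],(400,400)),cv2.resize(b[80:160,295:375],(400,400),interpolation=cv2.INTER_CUBIC)]))
E
```

```text
0.09 [334.2 120.2] [319.8 261.3]
0.108 [334.4 114.7] [319.7 271.2]
0.121 [334.5 110.5] [319.7 279.4]
[ 0.56016896 -0.22858004  0.30671945] [-0.21492197 -0.13700298 -0.96697401]
[ 0.49733384 -0.26847535  0.09014781] [-5.59805661e-01  4.07437054e-01  1.56501511e+00  5.38096786e-07
  1.16914822e+00  4.43173891e-01]
```

View pics/z3.png

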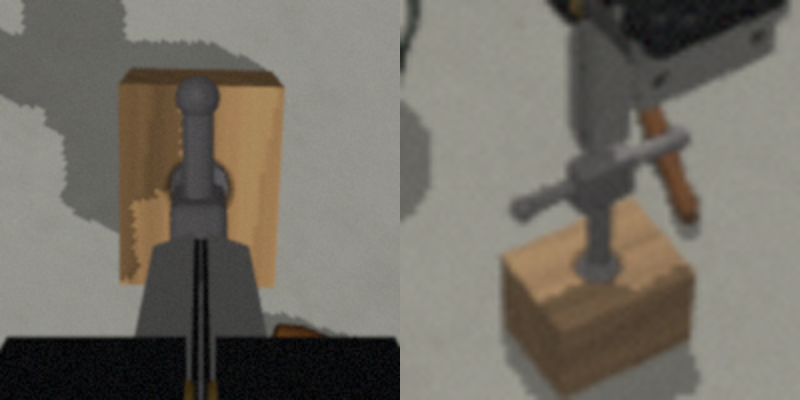

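The closed fingertips (scene pixel (335,110), about z=0.121) are just above the hub, roughly 30 mm higher than the reported TCP suggests. A descent of 2.8 cm stays clear of the block even if the reported value is right, so I'll reopen and try that.

```bash
python3 -m pendant '[[[0,0,0],0],[[0,0,0],0],[[0,0,0],0],[[0,0,0],0],[[0,0,0],0],[[0,0,0],0],[[0,0,0],0],[[0,0,0],0],[[0,0,0],0],[[0,0,-0.7],0],[[0,0,-0.7],0],[[0,0,-0.7],0],[[0,0,-0.7],0],[[0,0,0],0]]' 0.8
python3 -m pendant '[[[0,0,0],0],[[0,0,0],0],[[0,0,0],0],[[0,0,0],0],[[0,0,0],0],[[0,0,0],0],[[0,0,0],0],[[0,0,0],0],[[0,0,0],0],[[0,0,0],0],[[0,0,0],0],[[0,0,0],0],[[0,0,0],0]]' 0 25
python3 - <<'E'
from h import *
snap('wrist','w3.png');snap('scene','s3.png')
a=cv2.imread('pics/w3.png'); b=cv2.imread('pics/s3.png')
cv2.imwrite('pics/z4.png',np.hstack([cv2.resize(a[150:350,220:420],(400,400)),cv2.resize(b[80:160,295:375],(400,400),interpolation=cv2.INTER_CUBIC)]))
E
```

```text
time_s: 5.75
ee_pos: [0.4965, -0.268, 0.0602]
eef_rot: [-3.139, 0.001, 0.568]
force: [0.2, -0.5, -0.1]
grip_width: 0.0753
grip_force: 0.0
time_s: 6.83
ee_pos: [0.4973, -0.2684, 0.0621]
eef_rot: [-3.141, 0.0, 0.568]
force: [-0.2, 1.2, 1.1]
grip_width: 0.0162
grip_force: 25.0
```

View pics/z4.png

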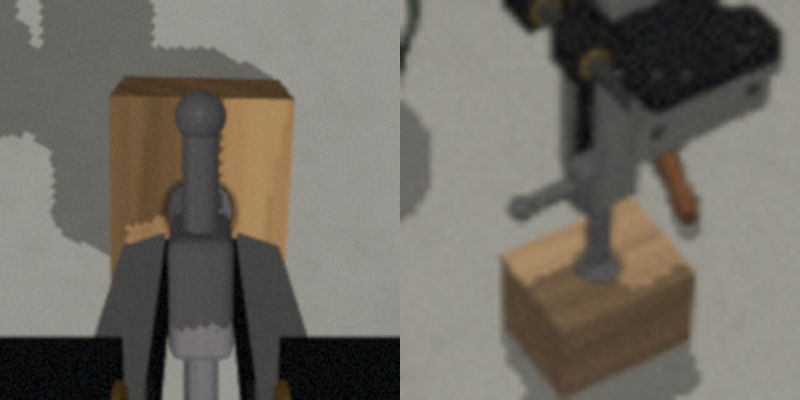

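Width 16.2 mm at 25 N shows that the hub is held, with its centre about 46 mm above the reported TCP. Now I'll lift.

```bash
python3 -m pendant '[[[0,0,0.5],0],[[0,0,1],0],[[0,0,1.5],0],[[0,0,1.5],0],[[0,0,1.5],0],[[0,0,2],0],[[0,0,2],0],[[0,0,0],0]]' - 30
python3 -m pendant '[[[0.06,1.5,0],0.06],[[0.06,2.5,0],0.1],[[0.06,2.5,0],0.12],[[0.06,2.5,0],0.12],[[0.06,2.5,0],0.12],[[0.06,2.5,0],0.12],[[0.06,2.5,0],0.12],[[0.06,2.5,0],0.12],[[0.06,2.5,0],0.12],[[0.06,2.5,0],0.12],[[0.06,2.5,0],0.12],[[0.06,2.5,0],0.12],[[0.06,2.5,0],0.12],[[0.06,2.5,0],0.12],[[0.06,2.5,0],0.12],[[0.06,2.5,0],0.12],[[0.06,2.5,0],0.12],[[0.06,2.5,0],0.12],[[0,2,0],0.06],[[0,0,0],0]]'
python3 -m pendant '[[[0,0,0],0],[[0,0,0],0]]'
python3 - <<'E'
from h import *
snap('wrist','w4.png');snap('scene','s4.png');snap('top','t4.png')
o=ctrl.get_obs(); print(o['ee_pos'],o['eef_rot'],o['grip_width'],o['qpos'])
a,b,c=[cv2.imread('pics/%s.png'%s) for s in('w4','s4','t4')]
x=np.hstack([cv2.resize(a,(400,300)),cv2.resize(b[230:350,240:400],(400,300),interpolation=cv2.INTER_CUBIC)])
y=np.hstack([cv2.resize(c[190:280,195:315],(400,300),interpolation=cv2.INTER_CUBIC),cv2.resize(a[100:400,120:520],(400,300))])
cv2.imwrite('pics/z5.png',np.vstack([x,y]))
for z in(.066,.1,.208):
  print(z,[proj(n,(o['ee_pos'][0],o['ee_pos'][1],z)) for n in('w4','s4','t4')])
E
```

```text
time_s: 7.6
ee_pos: [0.4987, -0.2694, 0.1667]
eef_rot: [3.136, -0.003, 0.568]
force: [1.0, -0.1, -2.6]
grip_width: 0.0153
grip_force: 30.0
time_s: 9.27
ee_pos: [0.5075, 0.1943, 0.1612]
eef_rot: [-3.142, -0.001, 2.714]
force: [-0.3, 0.3, -3.5]
grip_width: 0.0155
grip_force: 30.0
time_s: 9.43
ee_pos: [0.5079, 0.191, 0.1616]
eef_rot: [-3.141, -0.001, 2.707]
force: [-0.3, -1.1, -3.6]
grip_width: 0.0157
grip_force: 30.0
[0.50821162 0.19067041 0.16207232] [-3.14145548e+00 -8.85299093e-06  2.70599323e+00] 0.01574465798687435 [ 2.91503595e-01  2.88906455e-01  1.54958720e+00 -1.00160027e-04
  1.30319679e+00 -8.43666817e-01]
0.066 [array([319.5, 226. ]), array([328.6, 300.6]), array([248.2, 260.1])]
0.1 [array([319.4, 235.7]), array([328.8, 293.5]), array([246.5, 258.3])]
0.208 [array([319. , 289.8]), array([329.4, 267.1]), array([240.7, 252.1])]
```

View pics/z5.png

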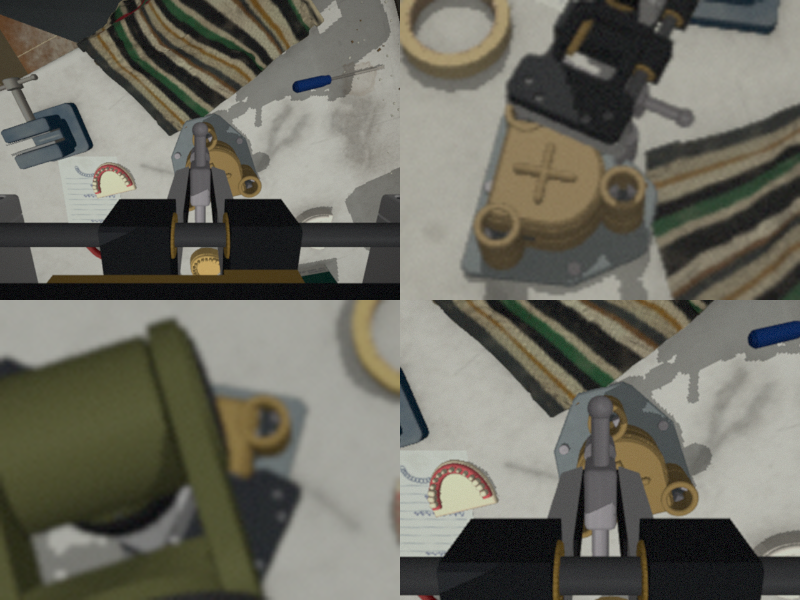

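```bash
python3 - <<'E'
from h import *
print(back('s4',328.8,304,.066),back('w4',325,215,.066))
b=cv2.imread('pics/s4.png');a=cv2.imread('pics/w4.png')
cv2.imwrite('pics/z6.png',np.hstack([cv2.resize(b[275:325,300:350],(400,400),interpolation=cv2.INTER_CUBIC),cv2.resize(a[180:260,285:365],(400,400),interpolation=cv2.INTER_CUBIC)]))
E
```

```text
[0.5078 0.1976 0.066 ] [0.5011 0.1994 0.066 ]
```

View pics/z6.png

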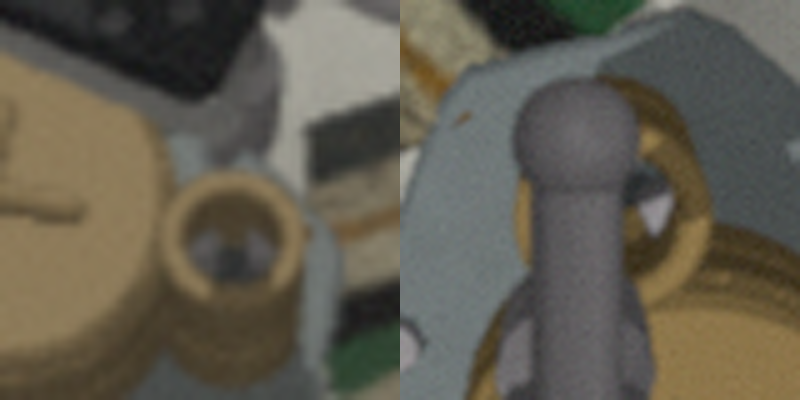

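```bash
python3 - <<'E'
from h import *
print(back('s4',329.1,304.8,.066),back('w4',327.6,223,.066),back('w4',327.6,220,.066))
E
```

```text
[0.5072 0.1993 0.066 ] [0.5088 0.1984 0.066 ] [0.5063 0.1996 0.066 ]
```

```bash
python3 -m pendant '[[[-0.05,0.4,0],0],[[0,0.43,0],0],[[0,0,-1],0],[[0,0,-1],0],[[0,0,-1],0],[[0,0,-0.6],0],[[0,0,0],0],[[0,0,0],0]]'
python3 -m pendant '[[[0,0,-0.2],0],[[0,0,-0.2],0],[[0,0,-0.2],0],[[0,0,0],0],[[0,0,0],0]]'
```

```text
time_s: 10.25
ee_pos: [0.5075, 0.1997, 0.1257]
eef_rot: [-3.141, -0.001, 2.708]
force: [-0.2, -0.4, -2.8]
grip_width: 0.0154
grip_force: 30.0
time_s: 10.67
ee_pos: [0.5076, 0.1998, 0.1201]
eef_rot: [3.142, 0.0, 2.708]
force: [-0.4, -0.4, -3.2]
grip_width: 0.0157
grip_force: 30.0
```

```bash
python3 - <<'E'
from h import *
snap('wrist','w5.png');snap('scene','s5.png')
b=cv2.imread('pics/s5.png');a=cv2.imread('pics/w5.png')
cv2.imwrite('pics/z7.png',np.hstack([cv2.resize(b[275:325,300:350],(400,400),interpolation=cv2.INTER_CUBIC),cv2.resize(a[170:270,270:370],(400,400),interpolation=cv2.INTER_CUBIC)]))
E
```

```text
(no output)
```

View pics/z7.png

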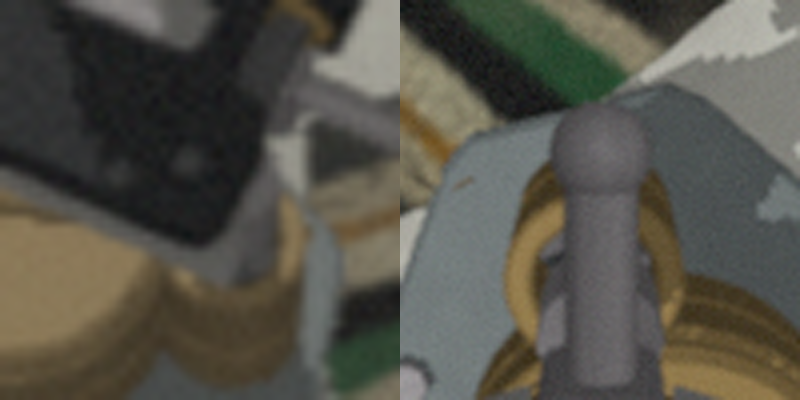

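The key is over the bore; in the wrist view the rim spans 505–685 and the key sits at about 600, so it's within about 1–2 mm. I'll lower it gently.

```bash
for i in 1; do python3 -m pendant '[[[0,0,-0.15],0],[[0,0,-0.15],0],[[0,0,-0.1],0],[[0,0,0],0]]'; done
```

```text
time_s: 11.1
ee_pos: [0.5075, 0.1998, 0.1158]
eef_rot: [-3.141, -0.0, 2.708]
force: [-0.2, 0.9, -4.2]
grip_width: 0.0155
grip_force: 30.0
```

```bash
python3 -m pendant '[[[0,0,-0.15],0],[[0,0,-0.15],0],[[0,0,-0.1],0],[[0,0,0],0]]'; python3 -m pendant '[[[0,0,-0.1],0],[[0,0,-0.1],0],[[0,0,-0.1],0],[[0,0,0],0]]'
```

```text
time_s: 11.43
ee_pos: [0.5075, 0.1998, 0.1119]
eef_rot: [-3.141, -0.0, 2.708]
force: [-0.1, 0.9, -2.6]
grip_width: 0.0159
grip_force: 30.0
time_s: 11.77
ee_pos: [0.5075, 0.1998, 0.1089]
eef_rot: [-3.141, -0.0, 2.708]
force: [-0.6, 0.2, -3.8]
grip_width: 0.016
grip_force: 30.0
```

```bash
python3 -m pendant '[[[0,0,-0.1],0],[[0,0,-0.1],0],[[0,0,0],0]]'; python3 -m pendant '[[[0,0,-0.1],0],[[0,0,-0.1],0],[[0,0,0],0]]';  python3 -m pendant '[[[0,0,-0.1],0],[[0,0,-0.1],0],[[0,0,0],0]]'
```

```text
time_s: 12.02
ee_pos: [0.5076, 0.1998, 0.1069]
eef_rot: [-3.141, -0.0, 2.708]
force: [0.7, -0.5, -4.3]
grip_width: 0.0159
grip_force: 30.0
time_s: 12.27
ee_pos: [0.5076, 0.1998, 0.1049]
eef_rot: [-3.141, -0.0, 2.708]
force: [-0.4, 0.2, -3.7]
grip_width: 0.0156
grip_force: 30.0
time_s: 12.52
ee_pos: [0.5076, 0.1997, 0.1029]
eef_rot: [-3.141, -0.0, 2.708]
force: [-0.9, -0.8, -3.6]
grip_width: 0.0156
grip_force: 30.0
```

Collar is entering freely.

```bash
python3 -m pendant '[[[0,0,-0.1],0],[[0,0,-0.1],0],[[0,0,0],0]]'; python3 -m pendant '[[[0,0,-0.1],0],[[0,0,0],0]]';  python3 -m pendant '[[[0,0,-0.1],0],[[0,0,0],0]]'
```

```text
time_s: 12.77
ee_pos: [0.5076, 0.1998, 0.1009]
eef_rot: [-3.141, -0.0, 2.708]
force: [0.0, -1.5, -4.1]
grip_width: 0.0161
grip_force: 30.0
time_s: 12.93
ee_pos: [0.5077, 0.1998, 0.1001]
eef_rot: [-3.142, 0.0, 2.708]
force: [-0.3, -1.5, -2.5]
grip_width: 0.0163
grip_force: 30.0
time_s: 13.1
ee_pos: [0.5079, 0.1998, 0.0997]
eef_rot: [3.141, 0.001, 2.708]
force: [-1.0, -2.3, 3.9]
grip_width: 0.0157
grip_force: 30.0
```

```bash
python3 -m pendant '[[[0,0,-0.04],-0.05],[[0,0,0],-0.05],[[0,0,0],-0.05]]'; python3 -m pendant '[[[0,0,0],-0.05],[[0,0,0],-0.05],[[0,0,0],-0.05]]'
```

```text
time_s: 13.35
ee_pos: [0.5081, 0.1999, 0.0997]
eef_rot: [3.141, 0.001, 2.555]
force: [-1.8, -1.9, 7.7]
grip_width: 0.016
grip_force: 30.0
time_s: 13.6
ee_pos: [0.5081, 0.2, 0.0998]
eef_rot: [3.14, 0.001, 2.405]
force: [-0.7, -1.8, 6.5]
grip_width: 0.0159
grip_force: 30.0
```

```bash
for k in 1; do python3 -m pendant '[[[0,0,0],-0.05],[[0,0,0],-0.05],[[0,0,0],-0.05]]'; python3 -m pendant '[[[0,0,0],-0.05],[[0,0,0],-0.05],[[0,0,0],-0.05]]'; python3 -m pendant '[[[0,0,0],-0.05],[[0,0,0],-0.05],[[0,0,0],-0.05]]'; done | grep -E 'ee_|rot|force: \['
```

```text
ee_pos: [0.5082, 0.2, 0.0998]
eef_rot: [3.14, 0.001, 2.255]
force: [-0.9, -2.3, 6.9]
ee_pos: [0.5082, 0.2, 0.0998]
eef_rot: [3.14, 0.001, 2.105]
force: [-0.1, -2.1, 6.6]
ee_pos: [0.5082, 0.2001, 0.0997]
eef_rot: [3.14, 0.0, 1.955]
force: [-1.1, -1.0, 6.4]
```

```bash
(python3 -m pendant '[[[0,0,0],-0.05],[[0,0,0],-0.05],[[0,0,0],-0.05]]'; python3 -m pendant '[[[0,0,0],-0.05],[[0,0,0],-0.05],[[0,0,0],-0.05]]'; python3 -m pendant '[[[0,0,0],-0.05],[[0,0,0],-0.05],[[0,0,0],-0.05]]') | grep -E 'ee_|rot|force: \['
```

```text
ee_pos: [0.5082, 0.2, 0.0996]
eef_rot: [3.14, -0.0, 1.805]
force: [-0.1, -2.2, 4.5]
ee_pos: [0.508, 0.1999, 0.0993]
eef_rot: [3.14, -0.0, 1.655]
force: [-0.2, -1.0, 0.5]
ee_pos: [0.5078, 0.1997, 0.0987]
eef_rot: [3.141, 0.0, 1.505]
force: [1.6, -1.1, -3.1]
```

```bash
(python3 -m pendant '[[[0,0,-0.1],0],[[0,0,0],0]]'; python3 -m pendant '[[[0,0,-0.05],0],[[0,0,0],0]]') | grep -E 'ee_|rot|force: \['; python3 -c "
from station import ctrl; print(ctrl.get_obs()['moment'])"
```

```text
ee_pos: [0.5079, 0.1997, 0.0977]
eef_rot: [3.141, 0.0, 1.509]
force: [1.2, -1.8, -2.2]
ee_pos: [0.5079, 0.1998, 0.0973]
eef_rot: [3.141, -0.0, 1.509]
force: [2.1, -1.6, -0.6]
[-0.61314892 -0.61717027  0.03504219]
```

```bash
(python3 -m pendant '[[[0,0,-0.06],0],[[0,0,0],0]]'; python3 -m pendant '[[[0,0,-0.06],0],[[0,0,0],0]]';python3 -m pendant '[[[0,0,0],0.03],[[0,0,0],0.03],[[0,0,0],0]]') | grep -E 'ee_|rot|force: \['
```

```text
ee_pos: [0.5078, 0.1998, 0.0967]
eef_rot: [3.141, -0.0, 1.508]
force: [3.1, -1.7, -2.3]
ee_pos: [0.5078, 0.1998, 0.0961]
eef_rot: [3.141, -0.0, 1.508]
force: [3.1, -2.1, -0.9]
ee_pos: [0.5077, 0.1998, 0.0961]
eef_rot: [3.141, -0.0, 1.569]
force: [3.3, -2.1, -2.4]
```

Free descent: the end is in the slot. Lowering to home (TCP about 0.088).

```bash
(python3 -m pendant '[[[0,0,-0.1],0],[[0,0,-0.1],0],[[0,0,0],0]]'; python3 -m pendant '[[[0,0,-0.1],0],[[0,0,-0.1],0],[[0,0,0],0]]';python3 -m pendant '[[[0,0,-0.1],0],[[0,0,-0.1],0],[[0,0,0],0]]') | grep -E 'ee_|rot|force: \['
```

```text
ee_pos: [0.5077, 0.1998, 0.0939]
eef_rot: [3.141, 0.0, 1.567]
force: [3.0, -2.5, -2.8]
ee_pos: [0.5077, 0.1998, 0.0919]
eef_rot: [3.142, -0.0, 1.568]
force: [3.2, -1.6, -2.1]
ee_pos: [0.5077, 0.1998, 0.0899]
eef_rot: [3.142, 0.0, 1.568]
force: [4.0, -2.5, -2.0]
```

```bash
(python3 -m pendant '[[[0,0,-0.1],0],[[0,0,0],0]]'; python3 -m pendant '[[[0,0,-0.08],0],[[0,0,0],0]]';python3 -m pendant '[[[0,0,-0.06],0],[[0,0,0],0]]') | grep -E 'ee_|rot|force: \['
```

```text
ee_pos: [0.5077, 0.1998, 0.089]
eef_rot: [3.142, 0.0, 1.568]
force: [4.1, -1.0, -2.3]
ee_pos: [0.5077, 0.1998, 0.0882]
eef_rot: [3.142, 0.0, 1.568]
force: [5.0, -2.2, -2.1]
ee_pos: [0.5078, 0.1999, 0.0879]
eef_rot: [3.141, -0.0, 1.568]
force: [3.1, -2.8, 2.1]
```

```bash
m(){ python3 -c "
from station import ctrl; o=ctrl.get_obs();print('M',o['moment'].round(3))"; }; (m; python3 -m pendant '[[[0,0,0],-0.06],[[0,0,0],-0.06],[[0,0,0],-0.06],[[0,0,0],-0.06]]';m; python3 -m pendant '[[[0,0,0],-0.06],[[0,0,0],-0.06],[[0,0,0],-0.06],[[0,0,0],0]]';m) | grep -E 'ee_|rot|force: \[|M'
```

```text
M [-0.732 -0.78  -0.027]
ee_pos: [0.508, 0.1998, 0.088]
eef_rot: [3.141, -0.0, 1.325]
force: [5.1, -2.4, 2.0]
M [-0.846 -1.269  0.095]
ee_pos: [0.5081, 0.1997, 0.088]
eef_rot: [3.14, -0.0, 1.144]
force: [4.0, -2.6, 1.8]
M [-0.916 -1.3    0.079]
```

```bash
m(){ python3 -c "
from station import ctrl; o=ctrl.get_obs();print('M',o['moment'].round(3))"; }; (python3 -m pendant '[[[0,0,0],-0.05],[[0,0,0],-0.05],[[0,0,0],-0.05]]';m; python3 -m pendant '[[[0,0,0],-0.05],[[0,0,0],-0.05],[[0,0,0],0]]';m; python3 -m pendant '[[[0,0,0],-0.05],[[0,0,0],-0.05],[[0,0,0],0]]';m) | grep -E 'rot|force: \[|M'
```

```text
eef_rot: [3.14, -0.001, 0.996]
force: [5.6, -3.5, 1.9]
M [-1.048 -1.439  0.162]
eef_rot: [3.14, -0.001, 0.895]
force: [5.9, -3.3, 3.9]
M [-1.099 -1.368  0.136]
eef_rot: [3.14, -0.001, 0.795]
force: [5.6, -3.5, 2.4]
M [-1.185 -1.429  0.164]
```

```bash
m(){ python3 -c "
from station import ctrl; o=ctrl.get_obs();print('M',o['moment'].round(3))"; }; (python3 -m pendant '[[[0,0,0],-0.05],[[0,0,0],-0.05],[[0,0,0],0]]';m; python3 -m pendant '[[[0,0,0],-0.05],[[0,0,0],-0.05],[[0,0,0],0]]';m) | grep -E 'rot|force: \[|M'
```

```text
eef_rot: [3.14, -0.001, 0.695]
force: [5.5, -4.0, 2.6]
M [-1.305 -1.32   0.113]
eef_rot: [3.14, -0.001, 0.595]
force: [4.6, -3.9, 3.5]
M [-1.384 -1.306  0.089]
```

```bash
m(){ python3 -c "
from station import ctrl; o=ctrl.get_obs();print('M',o['moment'].round(3))"; }; (python3 -m pendant '[[[0,0,0],-0.05],[[0,0,0],-0.05],[[0,0,0],0]]';m; python3 -m pendant '[[[0,0,0],-0.05],[[0,0,0],-0.05],[[0,0,0],0]]';m) | grep -E 'rot|force: \[|M'
```

```text
eef_rot: [3.14, -0.0, 0.495]
force: [6.1, -5.5, 3.8]
M [-1.59  -1.165  0.171]
eef_rot: [3.14, -0.001, 0.395]
force: [4.1, -4.8, 4.0]
M [-1.582 -0.997  0.293]
```

```bash
m(){ python3 -c "
from station import ctrl; o=ctrl.get_obs();print('M',o['moment'].round(3))"; }; (python3 -m pendant '[[[0,0,0],-0.05],[[0,0,0],0]]';m; python3 -m pendant '[[[0,0,0],-0.05],[[0,0,0],0]]';m) | grep -E 'rot|force: \[|M|width'
```

```text
eef_rot: [3.141, -0.001, 0.345]
force: [3.5, -5.3, 3.6]
grip_width: 0.0158
M [-1.537 -0.951  0.345]
eef_rot: [3.141, -0.0, 0.295]
force: [3.5, -5.3, 3.8]
grip_width: 0.0157
M [-1.386 -0.86   0.404]
```

```bash
m(){ python3 -c "
from station import ctrl; o=ctrl.get_obs();print('M',o['moment'].round(3))"; }; (python3 -m pendant '[[[0,0,0],-0.05],[[0,0,0],0],[[0,0,0],0]]';m; python3 -m pendant '[[[0,0,0],0.05],[[0,0,0],0.05],[[0,0,0],0.05],[[0,0,0.02],0.05],[[0,0,0],0]]';m;  python3 -m pendant '[[[0,0,0],0.04],[[0,0,0],0]]';m) | grep -E 'ee|rot|force: \[|M|width'
```

```text
ee_pos: [0.5079, 0.1995, 0.088]
eef_rot: [3.141, -0.0, 0.248]
force: [3.4, -5.6, 3.2]
grip_width: 0.0158
M [-1.384 -0.785  0.434]
ee_pos: [0.5079, 0.1994, 0.0881]
eef_rot: [3.141, -0.0, 0.451]
force: [4.5, -5.1, 2.4]
grip_width: 0.016
M [-1.454 -1.071  0.266]
ee_pos: [0.5079, 0.1994, 0.0881]
eef_rot: [3.141, -0.0, 0.49]
force: [3.7, -5.5, 2.3]
grip_width: 0.0157
M [-1.514 -1.122  0.206]
```

```bash
m(){ python3 -c "
from station import ctrl; o=ctrl.get_obs();print('M',o['moment'].round(3))"; }; (python3 -m pendant '[[[0,0,0],0.04],[[0,0,0],0.03],[[0,0,0],0]]';m;  python3 -m pendant '[[[0,0,0],0.04],[[0,0,0],0]]';m) | grep -E 'ee|rot|force: \[|M|width'
```

```text
ee_pos: [0.508, 0.1994, 0.0881]
eef_rot: [3.141, -0.0, 0.56]
force: [4.8, -4.9, 2.0]
grip_width: 0.0158
M [-1.563 -1.187  0.099]
ee_pos: [0.508, 0.1994, 0.0881]
eef_rot: [3.141, -0.0, 0.6]
force: [4.4, -5.1, 2.8]
grip_width: 0.0158
M [-1.487 -1.216  0.06 ]
```

Torque is nearly unloaded (0.06 N m), so I'll release.

```bash
python3 -m pendant '[[[0,0,0],0],[[0,0,0],0],[[0,0,0],0],[[0,0,0],0],[[0,0,0],0],[[0,0,0],0],[[0,0,0],0],[[0,0,0],0],[[0,0,0],0]]' 0.75 | grep -E 'force|width|time'
python3 -m pendant '[[[0,0,0.5],0],[[0,0,1],0],[[0,0,2],0],[[0,0,2],0],[[0,0,2],0],[[0,0,2],0],[[0,0,2],0],[[0,0,1],0],[[0,0,0],0],[[0,0,0],0]]' | grep -E 'ee|force|width|time'
python3 - <<'E'
from h import *
snap('wrist','w6.png');snap('scene','s6.png')
b=cv2.imread('pics/s6.png');a=cv2.imread('pics/w6.png')
cv2.imwrite('pics/z8.png',np.hstack([cv2.resize(a,(400,300)),cv2.resize(b[230:350,240:400],(400,300),interpolation=cv2.INTER_CUBIC)]))
print(*[(proj('s6',(.508,.199,z)),proj('w6',(.508,.199,z))) for z in(.134,.147)])
E
```

```text
time_s: 22.02
force: [-0.3, 0.4, -0.1]
grip_width: 0.0698
grip_force: 0.0
time_s: 22.85
ee_pos: [0.5076, 0.1998, 0.2128]
eef_rot: [3.141, -0.0, 0.598]
force: [-0.0, -0.4, -0.6]
grip_width: 0.0704
grip_force: 0.0
(array([329. , 290.1]), array([320.8, 231.3])) (array([329.1, 287. ]), array([320.9, 235.2]))
```

View pics/z8.png

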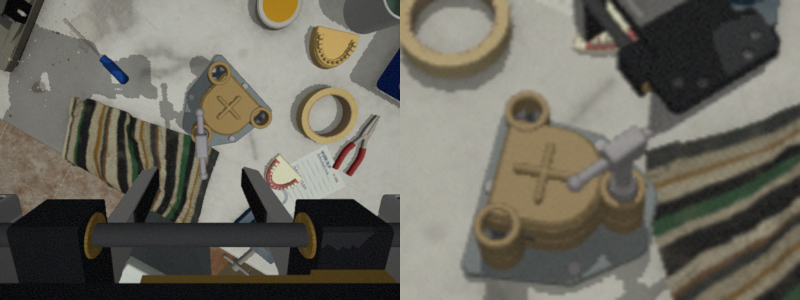

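The key stands home. Its hub is at scene pixel (330,292), against (329,290) expected for z=0.134, and the denture and screwdriver haven't moved. The stop was felt as a linear torque rise to 0.43 N m.

```bash
python3 -c "
from station import ctrl; print(ctrl.hand_in())"
```

```text
the job is handed in; nothing more can be done
None
```

I handed the job in at about 23 s: the key stands let go and fully home in the toe bolt, which I turned clockwise to its stop (torque rose to 0.43 N m); tightness was judged by feel, and hand-in gave no verdict.

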